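Open the fume extractor's shutter fully and start it

TASK

Get the bench fume extractor ready for soldering: push its shutter lever from shut, past the half-open notch, all the way to the fully open stop, and only then press the round start button and let it go. Do it with the fingertips or the outside of the fingers, without taking the lever between them, and leave the camcorder, the screw jar, the lens and the screwdriver where they are.

Things in the scene. Friction and masses are not known exactly. Their poses are not given: they have to be found in the camera images.
- extractor: Flat grey fume extractor fixed to the bench, 250 (x) by 380 (y) by 70 mm high; its top is the deck. Origin: centre of its underside; z up, x away from the robot, y along the lever's travel towards open. Lever and start button stand in the strip at x = -85 mm; behind it a steel shutter plate between rails 6 mm high. One, two and three white dashes by the lever slot mark shut, half and fully open.
- shutter (a joint): Travel of the shutter lever along the extractor's +y, in m: 0 shut (start), 0.035 half open (a notch it snaps into), 0.070 fully open (end stop, also snapped into). Leaving a notch takes 6 to 8 N; between two notches lies a hump, midway (0.0175 and 0.0525): let go before it, the lever springs back; past it, it snaps onward; left within 5 mm of the hump it may stay there, in neither notch.
- lever_knob (a point): Centre of the lever's black upright paddle: 30 (x) by 16 (y, along travel) by 40 mm high, from 12 to 52 mm above the deck, so this point is 32 mm above the deck. Axes as the extractor's. It moves with the lever; when shut it is at x = -85, y = -35 mm on the extractor, when fully open at y = +35 mm; so it is pushed away from the start button.
- start (a joint): Travel of the start button in m: 0 up, grows as it is pressed down, 0.006 fully down; springs back. It counts as pressed beyond 0.004; about 5 N takes it fully down.
- start_top (a point): Centre of the top of the round grey start button, 32 mm across, 22 mm above the deck when up, in a black round housing 48 mm across and 12 mm high on the control strip, at x = -85, y = -140 mm on the extractor.
- camcorder: Camcorder, about 160 by 65 by 62 mm high, loose, standing on the deck at the extractor's +y back corner; origin at the centre of its underside. Leave alone.
- screw_jar: Closed white jar, 52 mm across, 65 mm high, loose on the bench beside one end of the extractor; origin at the centre of its underside. Leave alone.
- lens: Bare aluminium lens barrel, 58 mm across, 60 mm high, loose on the bench beside the other end of the extractor (the two may change places); origin at the centre of its underside. Leave alone.
- screwdriver: Screwdriver 120 mm long with a black handle, loose, lying along x on the extractor's deck behind the start button (y about -140 mm). Leave alone.

How it is judged:
By the outcome, as a careful person would: the job done as asked, in the order asked, and still so for the second after the job is handed in, with the robot touching nothing.
It also fails if it takes over 38 s, if anything falls off the work surface, if the arm or the gripper's body presses on something with over 40 N, if the wrist force passes 120 N, or if a joint passes its speed limit or range.

ROBOT

A 7-joint arm with a two-finger parallel gripper is mounted at the origin on the work surface. World frame = base frame: x ahead of the robot, y to its left, z up, the work surface at z = 0. Lengths are in m, angles in degrees, forces in N, time in s.
With the tool pointing down it reaches from about 0.4 to 0.925 m from the base axis. Payload 5.6 kg.
Tool frame: the origin (TCP) lies between the finger pads; the fingertips stand 8 mm ahead of it and the grasp point (between the pads) lies 11 mm behind it; z points along the fingers, y is the line along which they close (so a half turn about z gives the same grasp; the last joint's range is limited). The gripper opens to 85 mm and grips with 20 to 120 N. Pads are 22 mm wide; open, the fingers measure 114 mm over their backs; the gripper's body (76 mm by 85 mm) begins 54 mm behind the grasp point. The pads swing forward as they close: fully open they stand 13 mm farther back than shut.
Start: joints at [72.25, 26.786, -0.665, 91.828, 0.344, 61.387, -3.226], TCP at [0.171, -0.627, 0.239] pointing down, gripper open.
Joint ranges: [-144.91, 144.91], [-17.63, 115.5], [-89.93, 88.59], [15.96, 139.68], [-74.01, 254.01], [8.47, 105.57], [-167.45, 167.45]. Speed limits (degrees/s): [147.25, 147.25, 180, 180, 180, 180, 180].

INTERFACE

Orientations are given as [roll, pitch, yaw] about the fixed x, y, z axes, in that order (R = Rz(yaw) Ry(pitch) Rx(roll)).
In Python, from bench import bot gives the robot as it stands.
- The arm moves only by the tool carry_out, never from a script. Its argument "rows" is a list of rows, each a list of 7 numbers: the shift along the tool's x, y, z in mm, then the turn, a rotation vector about the tool's x, y, z in degrees, then the closure, from 0 (fully open) to 1 (shut). A call has 1 to 5 rows; each row shifts and turns the commanded pose from where the row before left it, along the tool's axes as they then stand; what a row does not reach is not made up. A row lasts 1/8 s, in which the tool goes at most 62.5 mm and 10.7 degrees, less where a joint would pass 70% of its speed; a pose out of reach is approached as far as the arm can. A call with a gripper value outside its range is refused whole. The fingers move at their own pace and stop on an object; the grip force is fixed at half the most. Time passes only in rows, so rows that do not move let the fingers close. It gives the time, the measured TCP pose, the force, the opening and the grip force at its end, in the units of the state.
- bot.get_state(): the state, without advancing time (a new reading comes with each control period).
- bot.get_image(name): name is "scene" or "top" or "wrist"; returns a dict with "frame" (384x512x3 uint8, red, green, blue), "z_map" (384x512 float32, m along the optical axis (not along the pixel's ray), 0 where there is no reading), "camera_matrix" (3x3 intrinsics, pixels), "distortion" ([k1, k2, p1, p2, k3] as OpenCV has them; the pictures are not rectified), "rvec" (rotation vector, rad) and "tvec" (3), from world to camera coordinates, as OpenCV has them. Camera axes: x right, y down, z forward; pixel columns grow to the right and rows downward; lengths in m; the calibration is good to about 2 mm. A picture is of the moment at which its call begins.
- bot.hand_in(): hands the job in; it is judged then, once.
The state is a dict: "time": time; "joint_positions": joint angles; "qd": joint speeds; "tau": joint torques, N m; "eef_pos": TCP position; "tool_rot": TCP orientation; "wrist_force": force on the tool from outside, world axes, zero at the start; "ft_torque": the same for the moment, N m; "width": opening from 0.0 (shut) to 1.0 (fully open); "finger_force": force on a finger pad.
Only numpy, scipy, OpenCV 4.12 (cv2) and the standard library are available. Lean on these libraries where they do the work, as an engineer would, in place of code of your own. Each camera call takes 0.05 s, during which the arm holds its last target. There are 200 camera calls.

## Working session

There is one attempt and no reset: what is moved stays moved. The work goes in short steps, Python scripts to look and compute and a tool call to move; the robot and the scene stay as the last step left them, time stands still between calls to the robot, and variables do not carry over. Pictures are saved under pics/ and viewed, at most 10 in all, crops included, and the job is handed in when it is done.

Besides the shell and the picture viewer there is one more tool, called after "Request:" as name(argument=value, ...), one argument or row to a line, values as JSON. carry_out: Moves the arm, as the interface text tells. Its arguments: {"type":"object","properties":{"rows":{"type":"array"}},"required":["rows"]}

```bash
mkdir -p pics
cat > h.py <<'E'
import numpy as np, cv2
from bench import bot
def cam(n):
    d=bot.get_image(n); d['R']=cv2.Rodrigues(np.array(d['rvec'],float))[0]; d['t']=np.array(d['tvec'],float).ravel(); return d
def rays(d,px):
    u=cv2.undistortPoints(np.array(px,float).reshape(-1,1,2),d['camera_matrix'],d['distortion']).reshape(-1,2)
    return np.c_[u,np.ones(len(u))]
def onplane(d,px,z):
    r=rays(d,px)@d['R']; c=-d['R'].T@d['t']; return c+r*((z-c[2])/r[:,2])[:,None]
def cloud(d):
    h,w=d['z_map'].shape; v,u=np.mgrid[:h,:w]
    r=rays(d,np.c_[u.ravel(),v.ravel()])*d['z_map'].reshape(-1,1)
    P=(r-d['t'])@d['R']; P[d['z_map'].ravel()==0]=np.nan; return P.reshape(h,w,3)
def save(d,n): cv2.imwrite('pics/'+n,d['frame'][:,:,::-1])
E
python3 - <<'E'
from h import *
s=bot.get_state(); print({k:np.round(v,3) for k,v in s.items()})
ims=[]
for n in('scene','top'):
    d=cam(n); np.savez(n+'.npz',**{k:np.array(v) for k,v in d.items()}); ims.append(d['frame'])
    print(n,-d['R'].T@d['t'])
im=np.hstack(ims)[:,:,::-1]; cv2.imwrite('pics/a.png',cv2.resize(im,(800,300)))
save(d,'top.png')
E
```

```text
{'time': np.float64(0.0), 'joint_positions': array([72.249, 26.838, -0.666, 91.882,  0.342, 61.387, -3.223]), 'qd': array([-0.094,  0.039,  0.042,  0.061, -0.004,  0.028, -0.076]), 'tau': array([-0.0000e+00, -5.3238e+01,  2.1000e-02, -2.5131e+01,  1.1000e-02,
        8.0000e-03,  0.0000e+00]), 'eef_pos': array([ 0.171, -0.626,  0.238]), 'tool_rot': array([-1.79896e+02,  5.00000e-03,  1.52860e+01]), 'wrist_force': array([-0.126,  0.114,  0.304]), 'ft_torque': array([-0.065,  0.012,  0.039]), 'finger_force': np.float64(0.0), 'width': np.float64(1.0)}
scene [ 1.17262503 -0.36339773  1.24466492]
top [0.50384556 0.08850668 0.95533046]
```

View pics/a.png

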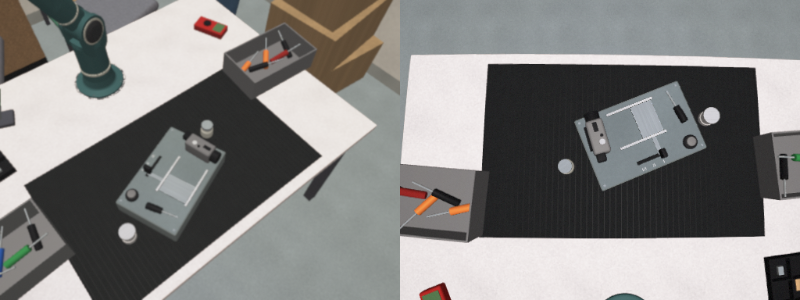

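View pics/top.png

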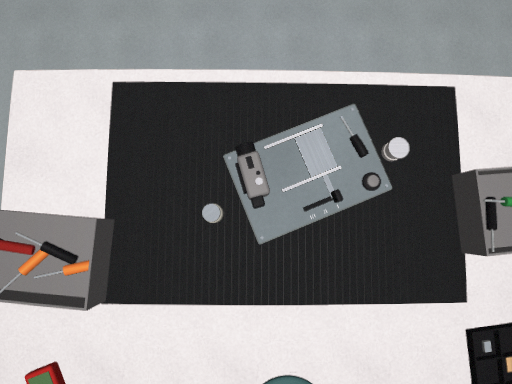

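The top view shows the deck with corners at about (225,155), (355,105), (391,187) and (261,243). The lever is at (336,196), the button at (372,181), and the slot runs left to (304,208). The white jar is at (397,149), the lens at (212,213), and the camcorder at (253,175).

Run:
```python
from h import *
for n in('top','scene'):
    d=dict(np.load(n+'.npz')); P=cloud(d); Z=P[...,2]
    m=((Z>0.06)&(Z<0.08)).astype(np.uint8)
    k,l,st,c=cv2.connectedComponentsWithStats(m)
    i=1+np.argmax(st[1:,4]); 
    pts=P[l==i]; zm=np.median(pts[:,2]); 
    r=cv2.minAreaRect((pts[:,:2]*1000).astype(np.float32)); print(n,'deck z',zm,r)
    # heights of things above deck near
    box=cv2.boxPoints(r)
    c0=np.array(r[0]); a=np.deg2rad(r[2])
    # yaw: x-axis of extractor: closest to world +x among rect axes with 250 length
    ax=np.array([np.cos(a),np.sin(a)]); 
    w,h=r[1]
    ex=ax if w<h else np.array([-np.sin(a),np.cos(a)])
    if ex[0]<0: ex=-ex
    ey=np.array([-ex[1],ex[0]]); print('yaw',np.degrees(np.arctan2(ex[1],ex[0])))
    L=((P[...,:2]*1000-c0)@np.c_[ex,ey]); 
    def sel(x0,x1,y0,y1,z0,z1):
        s=(L[...,0]>x0)&(L[...,0]<x1)&(L[...,1]>y0)&(L[...,1]<y1)&(Z>z0)&(Z<z1); q=L[s]; 
        print(s.sum(),q.mean(0) if s.any() else '',(q.min(0),q.max(0)) if s.any() else '',np.median(Z[s]) if s.any() else '')
    sel(-120,-50,-175,-105,.086,.10); sel(-120,-50,-175,-105,.0765,.086)
    sel(-115,-45,-70,80,.10,.14)
    sel(-125,200,50,230,.11,.2)
    sel(-40,200,-230,-60,.076,.1)
    sel(-200,200,-320,-195,.05,.1)
```

```text
top deck z 0.07086527097992956 ((641.95947265625, -49.62689208984375), (251.43275451660156, 379.9549560546875), 22.49374771118164)
yaw 22.49374771118164
119 [ -84.68992158 -139.07260856] (array([-104.34371821, -156.53152886]), array([ -64.16490313, -125.24317244])) 0.09216131086923093
141 [ -85.44100729 -136.21627468] (array([-108.25307048, -162.30023786]), array([ -62.30329513, -116.38638064])) 0.08253283119559846
102 [-85.12529913 -33.08779512] (array([-99.82547493, -43.81328089]), array([-70.2917621 , -26.88161587])) 0.12098351732572046
1441 [ 41.69954431 140.03204937] (array([-39.4747943 , 105.83100224]), array([122.21150788, 174.95837478])) 0.1311451589817662
337 [  25.80327126 -130.53714333] (array([ -24.07586804, -170.8451804 ]), array([103.28765289, -60.02627719])) 0.09082858137854449
380 [ -29.98745359 -251.55015954] (array([ -58.84827215, -280.14582398]), array([  -1.28353484, -225.16068735])) 0.06055197974692664
scene deck z 0.0710261811343864 ((641.1470336914062, -48.8555908203125), (253.18057250976562, 381.8122253417969), 22.337255477905273)
yaw 22.337255477905273
109 [ -84.68535444 -141.42009904] (array([-104.84821155, -163.81403884]), array([ -66.1127406 , -120.61081274])) 0.09261311679054257
121 [ -81.9061066  -144.16391789] (array([-110.25635104, -174.8519759 ]), array([ -61.49170416, -108.42501042])) 0.08231597802328437
87 [-83.64100666 -38.32635459] (array([-100.19390669,  -44.7267862 ]), array([-70.7231516 , -27.13030546])) 0.1189287599874895
964 [ 45.83701723 134.21904055] (array([-40.34160593, 104.73761667]), array([122.1976234 , 175.67179303])) 0.130282715126126
342 [  27.81224991 -128.94164406] (array([ -36.93700316, -178.90592278]), array([109.47495288, -60.03356724])) 0.08888900310172136
373 [ -28.56120292 -255.08581607] (array([ -57.29080394, -282.67700334]), array([  -0.53605637, -226.43404722])) 0.059014745169260155
```

```bash
cat >> h.py <<'E'
from scipy.spatial.transform import Rotation as Ro
C=np.array([641.5,-49.2,0]); YAW=22.45; RE=Ro.from_euler('z',YAW,degrees=True).as_matrix()
def goal(*L):   # extractor-frame mm goals (z above bench) -> shift in present tool axes, mm
    s=bot.get_state(); p=np.array(s['eef_pos'])*1000; T=Ro.from_euler('xyz',s['tool_rot'],degrees=True).as_matrix()
    print('t',round(s['time'],2),'local',np.round(RE.T@(p-C),1),'rot',np.round(s['tool_rot'],2),'F_local',np.round(RE.T@s['wrist_force'],1),'w',round(s['width'],2))
    for l in L: print(l,'shift',np.round(T.T@(C+RE@np.array(l,float)-p),1))
E
python3 -c "
from h import *
goal((-85,-78,240),(-85,-78,108))"
```

```text
t 0.1 local [-655.2 -354.   238.4] rot [-179.91    0.     15.28] F_local [ 0.1  0.1 -1.2] w 1.0
(-85, -78, 240) shift [ 531.3 -345.    -1.1]
(-85, -78, 108) shift [ 531.3 -344.8  130.9]
```

Request:
carry_out(
  rows=[
    [35,-23,0,0,0,0,1],
    [35,-23,0,0,0,0,1],
    [35,-23,0,0,0,0,1],
    [35,-23,0,0,0,0,1],
    [35,-23,0,0,0,0,1],
  ],
)

```text
time: 0.72
eef_pos: [0.3105, -0.4687, 0.239]
tool_rot: [-180.0, 0.0, 15.3]
wrist_force: [0.4, -0.0, 0.6]
width: -0.004
finger_force: 0.0
```

Request:
carry_out(
  rows=[
    [35,-23,0,0,0,0,1],
    [35,-23,0,0,0,0,1],
    [35,-23,0,0,0,0,1],
    [35,-23,0,0,0,0,1],
    [35,-23,0,0,0,0,1],
  ],
)

```text
time: 1.35
eef_pos: [0.4489, -0.3117, 0.239]
tool_rot: [-180.0, 0.0, 15.3]
wrist_force: [0.9, 0.0, -0.5]
width: -0.003
finger_force: 0.0
```

Request:
carry_out(
  rows=[
    [35,-23,0,0,0,0,1],
    [35,-23,0,0,0,0,1],
    [35,-23,0,0,0,0,1],
    [35,-23,0,0,0,0,1],
    [0,0,0,0,0,-7.2,1],
  ],
)

```text
time: 1.98
eef_pos: [0.561, -0.1829, 0.2388]
tool_rot: [-179.9, -0.1, 23.0]
wrist_force: [-0.5, -0.3, -0.6]
width: -0.001
finger_force: 0.0
```

```bash
python3 -c "
from h import *
goal((-85,-78,240),(-85,-78,108))"
```

```text
t 1.98 local [-125.4  -92.8  238.8] rot [-1.799e+02 -6.000e-02  2.303e+01] F_local [-0.6 -0.1 -0.6] w -0.0
(-85, -78, 240) shift [ 40.6 -14.4  -1.1]
(-85, -78, 108) shift [ 40.4 -14.2 130.9]
```

Request:
carry_out(
  rows=[
    [20,-7,0,0,0,0,1],
    [20,-7,0,0,0,0.5,1],
    [0,0,30,0,0,0,1],
    [0,0,30,0,0,0,1],
    [0,0,0,0,0,0,1],
  ],
)

```text
time: 2.6
eef_pos: [0.5895, -0.1583, 0.1768]
tool_rot: [-179.8, 0.2, 21.9]
wrist_force: [0.4, -0.8, 0.4]
width: -0.003
finger_force: 0.0
```

```bash
python3 -c "
from h import *
goal((-85,-78,108))
a=cam('wrist');b=cam('scene')
cv2.imwrite('pics/b.png',np.hstack([cv2.resize(a['frame'],(400,300)),cv2.resize(b['frame'][120:320,100:367],(400,300))])[:,:,::-1])"
```

```text
t 2.6 local [-89.7 -81.  176.8] rot [-179.81    0.23   21.87] F_local [ 0.1 -0.9  0.4] w -0.0
(-85, -78, 108) shift [ 4.9 -2.8 68.8]
```

View pics/b.png

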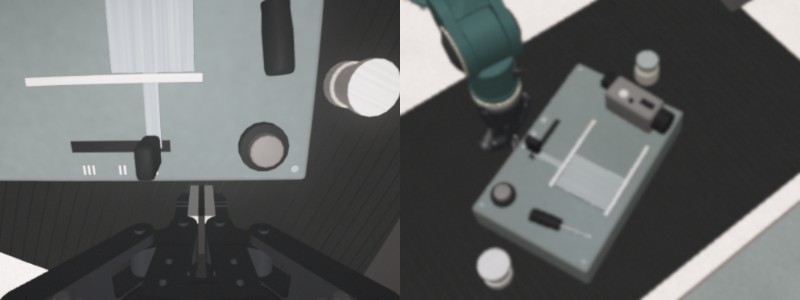

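The wrist view shows the shut fingers at (202,190), between the paddle at (148,158) and the button at (265,150). The way down is clear, so I'm descending.

Request:
carry_out(
  rows=[
    [4,-2,20,0,0,-0.5,1],
    [0,0,20,0,0,0,1],
    [0,0,18,0,0,0,1],
    [0,0,10,0,0,0,1],
    [0,0,0,0,0,0,1],
  ],
)

```text
time: 3.32
eef_pos: [0.5931, -0.1556, 0.1101]
tool_rot: [-179.9, 0.1, 22.5]
wrist_force: [-0.1, 0.3, 0.1]
width: 0.001
finger_force: 0.0
```

```bash
python3 -c "
from h import *
goal((-85,-57,108),(-85,13,108))"
```

```text
t 3.33 local [-85.4 -79.8 110.1] rot [-1.7993e+02  9.0000e-02  2.2480e+01] F_local [0.  0.3 0.1] w 0.0
(-85, -57, 108) shift [  0.4 -22.8   2.1]
(-85, 13, 108) shift [  0.4 -92.8   2.2]
```

Request:
carry_out(
  rows=[
    [0,-5,0,0,0,0,1],
    [0,-5,0,0,0,0,1],
    [0,-4,0,0,0,0,1],
    [0,-4,0,0,0,0,1],
    [0,-3,0,0,0,0,1],
  ],
)

```text
time: 3.95
eef_pos: [0.5856, -0.136, 0.1114]
tool_rot: [180.0, -0.0, 22.5]
wrist_force: [-0.2, -0.6, -0.7]
width: 0.001
finger_force: 0.0
```

Request:
carry_out(
  rows=[
    [0,-3,0,0,0,0,1],
    [0,-3,0,0,0,0,1],
    [0,-3,0,0,0,0,1],
  ],
)

```text
time: 4.32
eef_pos: [0.5834, -0.131, 0.1114]
tool_rot: [179.7, -0.1, 22.4]
wrist_force: [4.4, -6.2, -3.1]
width: 0.005
finger_force: 3.7
```

```bash
python3 -c "
from h import *
goal((-85,13,108))"
```

```text
t 4.33 local [-84.9 -53.4 111.4] rot [ 1.7975e+02 -1.0000e-01  2.2370e+01] F_local [ 1.7 -7.4 -3.1] w 0.0
(-85, 13, 108) shift [ -0.2 -66.4   3.2]
```

Request:
carry_out(
  rows=[
    [0,-4,0,0,0,0,1],
    [0,-4,0,0,0,0,1],
    [0,-4,0,0,0,0,1],
    [0,-4,0,0,0,0,1],
    [0,-4,0,0,0,0,1],
  ],
)

```text
time: 4.95
eef_pos: [0.5741, -0.1083, 0.1112]
tool_rot: [-179.9, 0.0, 22.5]
wrist_force: [-0.2, 0.7, -0.4]
width: 0.003
finger_force: 0.0
```

Request:
carry_out(
  rows=[
    [0,-4,0,0,0,0,1],
    [0,-4,0,0,0,0,1],
    [0,-4,0,0,0,0,1],
    [0,-4,0,0,0,0,1],
    [0,-4,0,0,0,0,1],
  ],
)

```text
time: 5.58
eef_pos: [0.5678, -0.0933, 0.1113]
tool_rot: [179.8, -0.1, 22.4]
wrist_force: [3.3, -4.9, -3.3]
width: -0.003
finger_force: 2.9
```

```bash
python3 -c "
from h import *
goal((-85,17,108))"
```

```text
t 5.58 local [-85.  -12.6 111.3] rot [ 1.7981e+02 -7.0000e-02  2.2380e+01] F_local [ 1.2 -5.8 -3.3] w -0.0
(-85, 17, 108) shift [ -0.1 -29.7   3.2]
```

Request:
carry_out(
  rows=[
    [0,-4,0,0,0,0,1],
    [0,-4,0,0,0,0,1],
    [0,-4,0,0,0,0,1],
    [0,-4,0,0,0,0,1],
    [0,-4,0,0,0,0,1],
  ],
)

```text
time: 6.2
eef_pos: [0.5589, -0.0716, 0.1113]
tool_rot: [-180.0, 0.0, 22.5]
wrist_force: [-0.7, -0.5, 0.6]
width: -0.004
finger_force: 0.0
```

Request:
carry_out(
  rows=[
    [0,-3,0,0,0,0,1],
    [0,-3,0,0,0,0,1],
    [0,-2,0,0,0,0,1],
    [0,0,0,0,0,0,1],
  ],
)

```text
time: 6.7
eef_pos: [0.5578, -0.0689, 0.1114]
tool_rot: [179.7, -0.1, 22.3]
wrist_force: [4.2, -8.1, -4.6]
width: 0.0
finger_force: 4.7
```

```bash
python3 -c "
from h import *
goal((-85,17,108))
a=cam('wrist');b=cam('top')
cv2.imwrite('pics/c.png',np.hstack([cv2.resize(a['frame'],(400,300)),cv2.resize(b['frame'][90:260,200:427],(400,300))])[:,:,::-1])"
```

```text
t 6.7 local [-84.9  13.8 111.4] rot [ 1.7971e+02 -1.1000e-01  2.2330e+01] F_local [ 0.8 -9.1 -4.6] w 0.0
(-85, 17, 108) shift [-0.1 -3.2  3.4]
```

View pics/c.png

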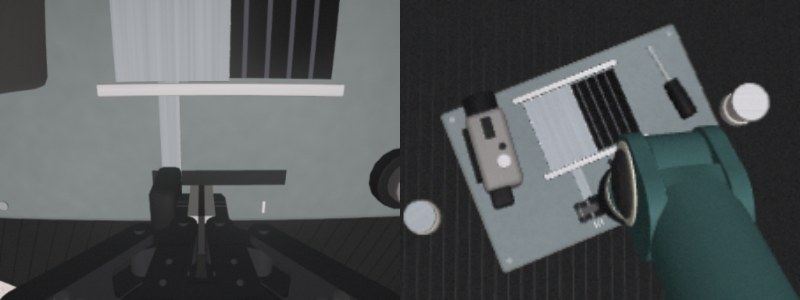

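The wrist view shows the paddle at (165,200), at the left end of the slot, with the shutter plate drawn aside. I'll push a little more to confirm the stop, then back off and measure.

Request:
carry_out(
  rows=[
    [0,-2,0,0,0,0,1],
    [0,-2,0,0,0,0,1],
    [0,0,0,0,0,0,1],
  ],
)

```text
time: 7.18
eef_pos: [0.5576, -0.0686, 0.1116]
tool_rot: [179.5, -0.2, 22.2]
wrist_force: [8.2, -15.3, -8.2]
width: -0.001
finger_force: 8.7
```

Request:
carry_out(
  rows=[
    [0,6,0,0,0,0,1],
    [0,15,0,0,0,0,1],
    [0,20,0,0,0,0,1],
    [0,0,-20,0,0,0,1],
    [0,0,-40,0,0,0,1],
  ],
)

```text
time: 7.8
eef_pos: [0.5694, -0.1004, 0.1702]
tool_rot: [-179.9, 0.2, 22.4]
wrist_force: [0.4, -0.1, 0.5]
width: -0.002
finger_force: 0.0
```

Request:
carry_out(
  rows=[
    [0,50,0,0,0,0,1],
    [0,40,0,0,0,0,1],
    [0,20,0,0,0,0,1],
    [0,10,0,0,0,0,1],
    [0,0,0,0,0,0,1],
  ],
)

```text
time: 8.43
eef_pos: [0.6161, -0.2096, 0.1709]
tool_rot: [-179.9, 0.0, 22.5]
wrist_force: [0.7, 0.3, 0.7]
width: 0.004
finger_force: 0.0
```

```bash
python3 -c "
from h import *
goal((-85,-140,108))
for n in ('top','scene','wrist'):
    a=cam(n); P=cloud(a); L=(P*1000-C)@RE; z=P[...,2]
    s=(abs(L[...,0]+85)<18)&(abs(L[...,1])<65)&(z>.108)&(z<.128)
    q=L[s]; print(n,s.sum(),np.round([q.mean(0),q.min(0),q.max(0)],1) if s.any() else '')
    cv2.imwrite('pics/d_%s.png'%n,a['frame'][:,:,::-1])
"
```

```text
t 8.43 local [ -84.7 -138.5  170.9] rot [-1.7994e+02  2.0000e-02  2.2500e+01] F_local [ 0.8 -0.   0.7] w 0.0
(-85, -140, 108) shift [-0.3  1.5 62.9]
top 86 [[-84.7  35.3 120.9]
 [-99.   26.2 110.2]
 [-70.   42.4 124.8]]
scene 74 [[ -84.1   33.5  119.5]
 [-101.4   26.7  108.6]
 [ -69.4   44.1  127.4]]
wrist 638 [[-84.2  28.  114.6]
 [-99.1  25.6 108. ]
 [-68.7  33.3 121.8]]
```

View pics/d_wrist.png

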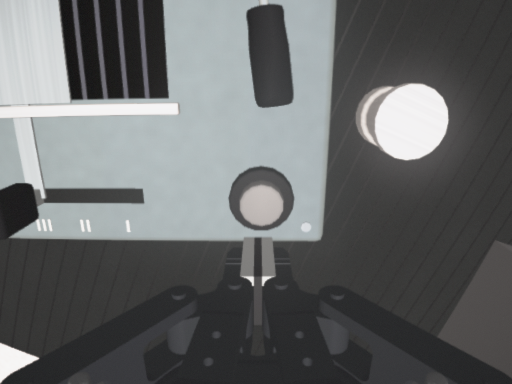

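Both fixed views put the lever at y = +35, which is fully open, and the stop was firm under push. The fingers are in line with the button at (261,205), so I'm pressing it now.

Request:
carry_out(
  rows=[
    [0,1.5,25,0,0,0,1],
    [0,0,20,0,0,0,1],
    [0,0,14,0,0,0,1],
    [0,0,6,0,0,0,1],
    [0,0,0,0,0,0,1],
  ],
)

```text
time: 9.2
eef_pos: [0.6168, -0.2114, 0.106]
tool_rot: [-180.0, 0.0, 22.5]
wrist_force: [0.0, -1.0, -1.0]
width: -0.001
finger_force: 0.0
```

Request:
carry_out(
  rows=[
    [0,0,4,0,0,0,1],
    [0,0,4,0,0,0,1],
    [0,0,3,0,0,0,1],
    [0,0,0,0,0,0,1],
  ],
)

```text
time: 9.7
eef_pos: [0.6173, -0.2118, 0.0957]
tool_rot: [180.0, -0.0, 22.5]
wrist_force: [0.1, -0.2, 3.4]
width: -0.003
finger_force: 1.9
```

Request:
carry_out(
  rows=[
    [0,0,2,0,0,0,1],
    [0,0,2,0,0,0,1],
    [0,0,1,0,0,0,1],
    [0,0,0,0,0,0,1],
  ],
)

```text
time: 10.2
eef_pos: [0.6175, -0.2118, 0.0938]
tool_rot: [179.9, -0.0, 22.5]
wrist_force: [-6.1, 1.6, 23.3]
width: -0.0
finger_force: 11.3
```

The button bottomed out: 23 N, with the fingertips at about 86 mm. Now I'll let it go and move clear.

Request:
carry_out(
  rows=[
    [0,0,-6,0,0,0,1],
    [0,0,-20,0,0,0,1],
    [0,0,-40,0,0,0,1],
    [0,0,-50,0,0,0,1],
    [0,0,0,0,0,0,1],
  ],
)

```text
time: 10.82
eef_pos: [0.6193, -0.2121, 0.2115]
tool_rot: [179.7, -0.4, 22.5]
wrist_force: [-0.6, -0.7, -0.1]
width: -0.003
finger_force: 0.0
```

```bash
python3 -c "
from h import *
goal()
o=dict(np.load('top.npz')); 
for n in ('top','scene','wrist'):
    a=cam(n); P=cloud(a); L=(P*1000-C)@RE; z=P[...,2]
    for nm,s in dict(lever=(abs(L[...,0]+85)<18)&(abs(L[...,1])<65)&(z>.108)&(z<.128),button=(np.hypot(L[...,0]+85,L[...,1]+140)<11)&(z<.1),cam=(L[...,0]>-45)&(L[...,0]<130)&(L[...,1]>95)&(L[...,1]<180)&(z>.11)&(z<.15),jar=(abs(L[...,0]+30)<40)&(abs(L[...,1]+253)<40)&(z>.05)&(z<.08)).items():
        q=L[s]; print(n,nm,s.sum(),np.round(q.mean(0),1) if s.any() else '', np.round(np.median(q[:,2]),1) if s.any() else '')
    if n=='scene': cv2.imwrite('pics/e.png',np.hstack([cv2.resize(f[120:320,100:367],(400,300)) for f in (np.load('scene.npz')['frame'],a['frame'])])[:,:,::-1])
"
```

```text
t 10.82 local [ -82.8 -142.   211.5] rot [179.69  -0.37  22.48] F_local [-0.8 -0.5 -0.1] w -0.0
top lever 86 [-84.6  35.3 121. ] 121.6
top button 57 [ -84.9 -139.6   92.8] 92.9
top cam 1438 [ 41.8 139.4 130.2] 131.2
top jar 303 [ -24.9 -249.2   60.1] 60.5
scene lever 76 [-84.2  33.8 119.3] 119.9
scene button 50 [ -85.  -139.7   92.8] 93.4
scene cam 965 [ 46.3 134.5 128.7] 130.2
scene jar 375 [ -29.  -254.8   59.3] 59.5
wrist lever 1077 [-82.2  32.  117.9] 119.7
wrist button 567 [ -84.9 -140.    91.4] 91.5
wrist cam 0  
wrist jar 3603 [ -28.1 -251.2   59.1] 59.3
```

View pics/e.png

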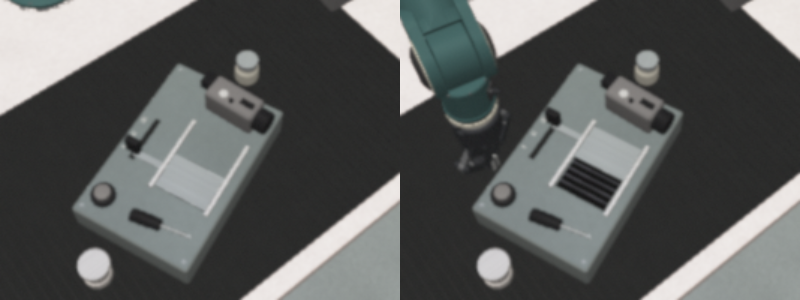

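In the before and after views, the shutter has gone from shut to open, with the lever now at (553,118). The button is back up at (503,193), and the loose objects haven't moved.

```bash
python3 -c "
from bench import bot
print(bot.hand_in())"
```

```text
the job is handed in; nothing more can be done
None
```

The shutter lever is at the fully open stop, the start button was then pressed fully down and has sprung back up, and the job is handed in at about 11 s with the camcorder, jar, lens and screwdriver where they were.

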